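# Put the mixed-up canister lids right

## Task

The lids of the four storage canisters were mixed up after the washing-up: put every lid on the canister of its own colour, pushed home so that it sits flat on the rim, and set the lids down without dropping them. Every mouth is covered at first, so use the cork trivet as the free spot for a lid on the way. Leave the canisters standing where they are and do not disturb the salt shaker among them.

Things in the scene. Friction and masses are not known exactly. Their poses are not given: they have to be found in the camera images.
- canister_white: The cream white glazed storage canister: round, empty, loose, about 0.7 kg, 98 mm across at the belly (its coloured shoulder shows round any lid from above), 90 mm high to the flat top of its rim. The neck is 72 mm across outside, the mouth 63 mm across, with nothing in it. Origin: centre of its underside; z up.
- canister_green: The sage green glazed storage canister: round, empty, loose, about 0.7 kg, 98 mm across at the belly (its coloured shoulder shows round any lid from above), 90 mm high to the flat top of its rim. The neck is 72 mm across outside, the mouth 63 mm across, with nothing in it. Origin: centre of its underside; z up.
- canister_yellow: The mustard yellow glazed storage canister: round, empty, loose, about 0.7 kg, 98 mm across at the belly (its coloured shoulder shows round any lid from above), 90 mm high to the flat top of its rim. The neck is 72 mm across outside, the mouth 63 mm across, with nothing in it. Origin: centre of its underside; z up.
- canister_blue: The dark blue glazed storage canister: round, empty, loose, about 0.7 kg, 98 mm across at the belly (its coloured shoulder shows round any lid from above), 90 mm high to the flat top of its rim. The neck is 72 mm across outside, the mouth 63 mm across, with nothing in it. Origin: centre of its underside; z up.
- lid_white: The cream white lid, 0.11 kg, on a canister of another colour; all lids are alike in size. Origin: on its axis, underside of the flange (90 mm above the canister's origin when home); z up. Flange 77 mm across; rubber plug under it 57 mm, 11 mm deep, free in any mouth. Round knob 25 mm across, 10 to 33 mm above the origin, to grasp from above. Set down flat it stands on its plug.
- lid_green: The sage green lid, 0.11 kg, on a canister of another colour; all lids are alike in size. Origin: on its axis, underside of the flange (90 mm above the canister's origin when home); z up. Flange 77 mm across; rubber plug under it 57 mm, 11 mm deep, free in any mouth. Round knob 25 mm across, 10 to 33 mm above the origin, to grasp from above. Set down flat it stands on its plug.
- lid_yellow: The mustard yellow lid, 0.11 kg, on a canister of another colour; all lids are alike in size. Origin: on its axis, underside of the flange (90 mm above the canister's origin when home); z up. Flange 77 mm across; rubber plug under it 57 mm, 11 mm deep, free in any mouth. Round knob 25 mm across, 10 to 33 mm above the origin, to grasp from above. Set down flat it stands on its plug.
- lid_blue: The dark blue lid, 0.11 kg, on a canister of another colour; all lids are alike in size. Origin: on its axis, underside of the flange (90 mm above the canister's origin when home); z up. Flange 77 mm across; rubber plug under it 57 mm, 11 mm deep, free in any mouth. Round knob 25 mm across, 10 to 33 mm above the origin, to grasp from above. Set down flat it stands on its plug.
- trivet: Round cork trivet with a dark metal rim, 110 mm across, 10 mm thick, fixed on the worktop and kept clear: the free spot on which a lid can be set down meanwhile. Origin: centre of its underside.
- salt_mill: Bystander: a small loose salt shaker with a grey domed cap, 44 mm across, 90 mm high. Origin: centre of its underside. Leave it alone. Round about: fixed clutter stands at the back (x over 0.58), left (y over 0.40) and right (y under -0.35); a wall cabinet hangs over x = 0.58 and beyond, 480 mm above the worktop: keep the wrist low and clear of it.
There are look-alikes about, which are no part of the job. What is shaped like the lid_yellow but red is not meant.

How it is judged (in metres and radians):
At the end, for the whole second after the job is handed in: Each lid sits on the canister of its own colour, within 8 mm of its axis, its flange down on the rim (within 3 mm) and level; the canisters stand upright within 30 mm of where they were; the salt shaker stands within 20 mm of where it was; all at rest (horizontal distance between lid_white and canister_white below 0.008 m and z of lid_white in the frame of canister_white between 0.086 and 0.093 m and angle between each of lid_white, canister_white, lid_green, canister_green, lid_yellow, canister_yellow, lid_blue, canister_blue's own z axis and vertical below 0.07 rad and distance of each of canister_white, canister_green, canister_yellow, canister_blue from where it was at the start of the episode below 0.03 m and linear speed of each of lid_white, canister_white, lid_green, canister_green, lid_yellow, canister_yellow, lid_blue, canister_blue below 0.02 m/s and horizontal distance between lid_green and canister_green below 0.008 m and z of lid_green in the frame of canister_green between 0.086 and 0.093 m and horizontal distance between lid_yellow and canister_yellow below 0.008 m and z of lid_yellow in the frame of canister_yellow between 0.086 and 0.093 m and horizontal distance between lid_blue and canister_blue below 0.008 m and z of lid_blue in the frame of canister_blue between 0.086 and 0.093 m and distance of salt_mill from where it was at the start of the episode below 0.02 m and angle between salt_mill's own z axis and vertical below 0.1 rad); the robot touches nothing.
It fails at once if a canister is tipped or shoved more than 30 mm from where it stood (angle between any of canister_white, canister_green, canister_yellow, canister_blue's own z axis and vertical above 0.25 rad or distance of any of canister_white, canister_green, canister_yellow, canister_blue from where it was at the start of the episode above 0.03 m).
It fails at once if a lid is dropped: it falls free, out of the fingers, from more than about 2 cm (faster than 0.6 m/s) ((linear speed of lid_white above 0.6 m/s and contact force between lid_white and the fingers below 0.1 N) or (linear speed of lid_green above 0.6 m/s and contact force between lid_green and the fingers below 0.1 N) or (linear speed of lid_yellow above 0.6 m/s and contact force between lid_yellow and the fingers below 0.1 N) or (linear speed of lid_blue above 0.6 m/s and contact force between lid_blue and the fingers below 0.1 N)).
It fails at once if the salt shaker is moved by more than 20 mm or tipped (distance of salt_mill from where it was at the start of the episode above 0.02 m or angle between salt_mill's own z axis and vertical above 0.25 rad).
It also fails if it takes over 128 s, if anything falls off the work surface, if the arm or the gripper's body presses on something with over 40 N, if the wrist force passes 120 N, or if a joint passes its speed limit or range.

## Robot

A 7-joint arm with a two-finger parallel gripper is mounted at the origin on a cart in front of the work surface, level with it; the furniture and walls round the work are solid. World frame = base frame: x ahead of the robot, y to its left, z up, the work surface at z = 0. Lengths are in mm, angles in degrees, forces in N, time in s.
With the tool pointing down it reaches from about 400 to 750 mm from the base axis. Payload 19.5 kg.
Tool frame: the origin (TCP) lies at the very end of the fingers, on their centre line; the grasp point (between the pads) lies 19 mm behind it (ctrl.grip_depth is the distance from the TCP to the grasp point, in mm); z points along the fingers, y is the line along which they close (so a half turn about z gives the same grasp; the last joint's range is limited). The gripper opens to 85 mm and grips with 20 to 120 N. Pads are 22 mm wide; open, the fingers measure 114 mm over their backs; the gripper's body (76 mm by 85 mm) begins 54 mm behind the grasp point. The pads swing forward as they close: fully open they stand 13 mm farther back than shut.
Start: joints at [-77.676, 40.479, -1.581, 85.061, 1.261, 54.483, -4.326], TCP at [146.031, 556.12, 231.268] pointing down, gripper open.
Joint ranges: [-155.06, 155.06], [-18.47, 123.98], [-90, 86.84], [0, 140.48], [-83.41, 263.41], [0, 116], [-161.91, 161.91]. Speed limits (degrees/s): [108.29, 108.29, 147.25, 147.25, 172.46, 172.46, 172.46].

## Interface

Orientations are given as a 3x3 rotation matrix whose columns are the frame's x, y, z axes.
In Python, from station import ctrl gives the robot as it stands.
- The arm moves only by the shell command python3 -m crank 'ROWS' [OPENING] [FORCE]. ROWS is a JSON object of lists of equal length, an entry for each row: "offset": the shift along the tool's x, y, z as a fraction of full scale, a list of three; "turn": the turn about the tool's z as a fraction of full scale. A call has exactly 8 rows; each row is the pose to reach, as a shift and turn from the pose commanded when the call began, along the tool's axes at that moment; what a row does not reach only later rows make up. Full scale, the value 1, is 750 mm for a shift and pi/2 rad for a turn. A row lasts 1/8 s, in which the tool goes at most 62.5 mm and 10.7 degrees, less where a joint would pass 70% of its speed; a pose out of reach is approached as far as the arm can. A call with a number of a shift or a turn outside -1 to 1 is refused whole. A call with a gripper value outside its range is refused whole. OPENING is the opening, from -1 (shut) to 1 (fully open), so that 0 is half open, set as the call begins (- or left out, the last holds). The fingers move at their own pace and stop on an object; FORCE is the grip in N (left out, the last holds). Time passes only in rows, so rows that repeat a pose let the fingers close, or fill a call up. It gives the time, the measured TCP pose, the force, the opening and the grip force at its end, in the units of the state.
- ctrl.get_obs(): the state, without advancing time (a new reading comes with each control period).
- ctrl.get_image(name): name is "side" or "top"; returns a dict with "img" (420x560x3 uint8, red, green, blue), "camera_matrix" (3x3 intrinsics, pixels), "D" ([k1, k2, p1, p2, k3] as OpenCV has them; the pictures are not rectified), "T" (4x4, takes a point from camera to world coordinates). Camera axes: x right, y up, looking along -z (the intrinsics and any distortion apply to the point x, -y, -z); pixel columns grow to the right and rows downward; lengths in mm; the calibration is good to about 2 mm. A picture is of the moment at which its call begins. There is no depth.
- ctrl.sign_off(): hands the job in; it is judged then, once.
The state is a dict: "time": time; "q": joint angles; "qvel": joint speeds; "joint_efforts": joint torques, N m; "tcp_pos": TCP position; "ee_rot": TCP orientation; "contact_force": force on the tool from outside, world axes, zero at the start; "torque": the same for the moment, N m; "finger_gap": finger opening in mm; "grip_force": force on a finger pad.
Only numpy, scipy, OpenCV 4.12 (cv2) and the standard library are available. Lean on these libraries where they do the work, as an engineer would, in place of code of your own. Each camera call takes 0.05 s, during which the arm holds its last target. There are 200 camera calls.

## Working session

There is one attempt and no reset: what is moved stays moved. The work goes in short steps, Python scripts to look and compute and a shell command to move; the robot and the scene stay as the last step left them, time stands still between calls to the robot, and variables do not carry over. Pictures are saved under pics/ and viewed, at most 14 in all, crops included, and the job is handed in when it is done.

```bash
ls; mkdir -p pics; python3 - <<'E'
from station import ctrl
import cv2,numpy as np
np.set_printoptions(precision=4,suppress=True)
for n in("top","side"):
    d=ctrl.get_image(n); cv2.imwrite(f"pics/{n}0.png",d["img"][:,:,::-1]); print(n,d["camera_matrix"],d["D"],d["T"])
o=ctrl.get_obs();print(o["time"],o["tcp_pos"],o["ee_rot"],o["finger_gap"],o["contact_force"])
E
```

```text
pics
top [[533.523    0.     284.3452]
 [  0.     533.523  213.951 ]
 [  0.       0.       1.    ]] [-0.0263  0.      0.      0.      0.    ] [[   0.2837    0.8581   -0.4279 -139.4599]
 [  -0.9589    0.2498   -0.1348 -308.6278]
 [  -0.0088    0.4486    0.8937 1511.3906]
 [   0.        0.        0.        1.    ]]
side [[452.8912   0.     280.4411]
 [  0.     452.8912 210.1189]
 [  0.       0.       1.    ]] [-0.0719  0.      0.      0.      0.    ] [[    0.9632     0.1059    -0.2471   172.0454]
 [   -0.2688     0.4044    -0.8742 -1487.5012]
 [    0.0074     0.9084     0.418    751.4756]
 [    0.         0.         0.         1.    ]]
0.1 [145.9594 555.9115 230.8947] [[-0.9672  0.254  -0.0002]
 [ 0.254   0.9672 -0.001 ]
 [-0.     -0.001  -1.    ]] 85.2743697383852 [-0.6665 -0.0522  0.3326]
```

View pics/top0.png

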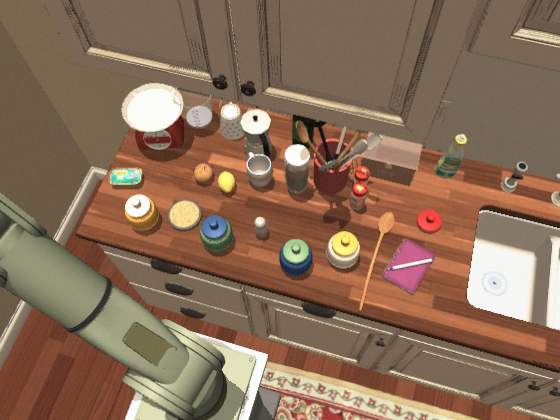

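View pics/side0.png

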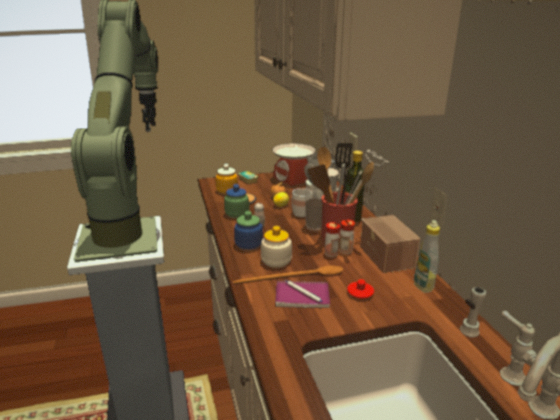

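Top view: white lid on the yellow canister (142,211), trivet (184,214), blue lid on green (216,233), salt shaker (261,227), green lid on blue (296,257), yellow lid on white (344,249). The red lid (429,220) is the look-alike and gets ignored. In the side view the canisters are at (227,180), (236,203), (248,231) and (276,246). So there are two swaps, white↔yellow and blue↔green.

```bash
cat > h.py <<'E'
from station import ctrl
import cv2,numpy as np
np.set_printoptions(precision=1,suppress=True)
def ray(d,uv,z):
    p=cv2.undistortPoints(np.array([[uv]],float),np.array(d["camera_matrix"]),np.array(d["D"]))[0,0]
    T=np.array(d["T"]); v=T[:3,:3]@np.array([p[0],-p[1],-1]); o=T[:3,3]
    return o+v*(z-o[2])/v[2]
def pix(d,P):
    T=np.linalg.inv(np.array(d["T"])); c=T[:3,:3]@np.array(P,float)+T[:3,3]
    return cv2.projectPoints(np.array([[c[0],-c[1],-c[2]]]),np.zeros(3),np.zeros(3),np.array(d["camera_matrix"]),np.array(d["D"]))[0][0,0]
E
python3 - <<'E'
from h import *
d=ctrl.get_image("top"); im=d["img"]
c=im[185:285,110:385]; cv2.imwrite("pics/c1.png",cv2.resize(c,None,fx=2.9,fy=2.9,interpolation=cv2.INTER_CUBIC)[:,:,::-1])
hsv=cv2.cvtColor(im,cv2.COLOR_RGB2HSV)
for n,s in dict(w_on_y=(142,211),triv=(184,214),b_on_g=(216,233),salt=(261,227),g_on_b=(296,257),y_on_w=(344,249)).items():
    print(n,[hsv[s[1]+k,s[0]].tolist() for k in range(-20,24,3)])
E
```

```text
w_on_y [[10, 149, 178], [11, 134, 194], [35, 6, 252], [38, 4, 252], [40, 3, 252], [60, 1, 251], [90, 2, 252], [105, 2, 253], [18, 77, 202], [16, 174, 193], [16, 175, 217], [17, 174, 135], [16, 177, 121], [16, 169, 122], [9, 145, 102]]
triv [[11, 150, 173], [10, 155, 170], [18, 73, 179], [23, 103, 249], [24, 96, 250], [21, 109, 250], [23, 104, 250], [22, 106, 250], [20, 116, 249], [21, 108, 249], [24, 100, 250], [17, 96, 217], [8, 76, 67], [10, 150, 148], [9, 149, 164]]
b_on_g [[9, 153, 127], [107, 130, 163], [107, 131, 165], [108, 129, 140], [106, 139, 79], [107, 126, 87], [107, 99, 200], [106, 96, 205], [107, 118, 151], [51, 76, 107], [49, 75, 125], [50, 76, 77], [53, 78, 65], [14, 143, 75], [10, 146, 82]]
salt [[9, 137, 115], [10, 144, 122], [10, 148, 131], [12, 95, 158], [24, 26, 243], [26, 16, 250], [16, 53, 192], [18, 56, 105], [14, 63, 113], [15, 55, 92], [11, 93, 93], [10, 154, 126], [10, 149, 161], [9, 149, 139], [10, 150, 170]]
g_on_b [[10, 154, 137], [49, 79, 203], [50, 75, 203], [48, 74, 220], [44, 65, 232], [51, 77, 66], [45, 71, 215], [43, 59, 236], [45, 66, 228], [107, 137, 82], [107, 140, 118], [106, 139, 64], [108, 125, 57], [9, 124, 72], [9, 151, 83]]
y_on_w [[9, 160, 115], [26, 145, 250], [25, 149, 245], [28, 134, 250], [29, 117, 251], [16, 169, 118], [27, 133, 245], [30, 112, 251], [30, 111, 250], [18, 73, 160], [24, 31, 250], [17, 66, 154], [16, 65, 129], [15, 79, 126], [11, 151, 98]]
```

View pics/c1.png

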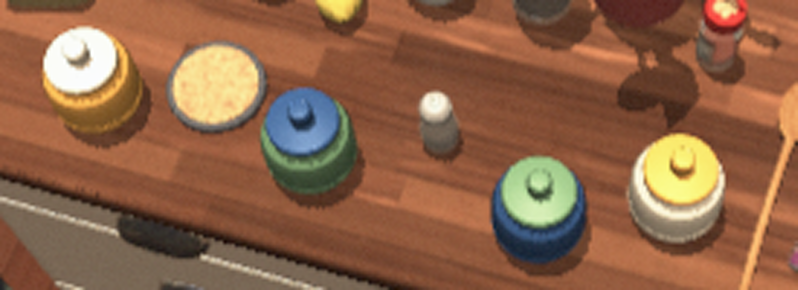

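The enlarged crop confirms the four lids: white (82,60), blue (303,120), green (540,190) and yellow (682,167) in crop pixels. The trivet is at (217,85) and the shaker at (437,120).

```bash
cat >> h.py <<'E'
RG=dict(w=((0,0,140),(180,45,255)),y=((20,90,70),(33,255,255)),g=((38,45,40),(70,160,255)),b=((95,70,40),(120,255,255)))
def lid(d,col,uv,r=24,z=95):
    hsv=cv2.cvtColor(d["img"],cv2.COLOR_RGB2HSV); m=cv2.inRange(hsv,*RG[col])
    k=np.zeros_like(m); cv2.circle(k,(int(uv[0]),int(uv[1])),r,255,-1); m&=k
    m=cv2.morphologyEx(m,cv2.MORPH_OPEN,np.ones((3,3),np.uint8))
    c=max(cv2.findContours(m,cv2.RETR_EXTERNAL,cv2.CHAIN_APPROX_NONE)[0],key=cv2.contourArea)
    e=cv2.fitEllipse(cv2.convexHull(c)); return e,ray(d,e[0],z)
E
python3 - <<'E'
from h import *
d=ctrl.get_image("top")
for n,c,s in(("w_on_y","w",(139,205)),("b_on_g","b",(214,227)),("g_on_b","g",(296,250)),("y_on_w","y",(345,243))):
    e,p=lid(d,c,s,17); print(n,np.array(e[0]),np.array(e[1]),p)
    q=[pix(d,p+38.5*np.array([np.cos(a),np.sin(a),0])) for a in np.linspace(0,6.28,60)]
    print('  expect',np.array(cv2.fitEllipse(np.array(q,np.float32))[1]))
hsv=cv2.cvtColor(d["img"],cv2.COLOR_RGB2HSV)
m=cv2.inRange(hsv,(17,60,150),(28,140,255)); k=np.zeros_like(m);cv2.circle(k,(184,214),20,255,-1);m&=k
c=max(cv2.findContours(m,0,1)[0],key=cv2.contourArea);e=cv2.fitEllipse(c);print("trivet",e,ray(d,e[0],10))
print("salt top",ray(d,(260,221),85))
E
```

```text
w_on_y [137. 205.] [20.9 24.8] [443.7 339.3  95. ]
  expect [22.  26.2]
b_on_g [213.8 226.8] [23.  25.2] [440.4  92.1  95. ]
  expect [23.5 26.4]
g_on_b [295.4 250.8] [24.6 25.9] [ 434.1 -159.1   95. ]
  expect [24.8 26.8]
y_on_w [344.3 242.7] [23.2 25.6] [ 498.2 -287.8   95. ]
  expect [24.3 26.8]
trivet ((183.8392791748047, 213.7086639404297), (25.632152557373047, 28.906587600708008), 69.04781341552734) [491.6 222.9  10. ]
salt top [500.8 -30.6  85. ]
```

```bash
python3 -m crank '{"offset":[[-0.027,-0.011,0.004],[-0.092,-0.036,0.014],[-0.165,-0.064,0.024],[-0.238,-0.093,0.035],[-0.311,-0.122,0.046],[-0.385,-0.15,0.057],[-0.435,-0.17,0.065],[-0.458,-0.179,0.068]],"turn":[-0.01,-0.033,-0.059,-0.085,-0.11,-0.137,-0.155,-0.163]}' 1 40
python3 - <<'E'
from h import *
o=ctrl.get_obs(); print(o["time"],o["tcp_pos"],o["ee_rot"],o["q"],o["contact_force"])
E
```

```text
time: 1.2
tcp_pos: [445.9, 337.0, 179.8]
ee_rot: [[-1.0, 0.003, -0.0], [0.003, 1.0, -0.001], [0.0, -0.001, -1.0]]
contact_force: [-1.1, 0.5, -0.3]
finger_gap: 85.5
grip_force: 0.0
1.2 [445.9 337.  179.8] [[-1.  0. -0.]
 [ 0.  1. -0.]
 [ 0. -0. -1.]] [-35.4  42.9  -9.6  92.3   9.2  45.6  40.9] [-1.1  0.5 -0.3]
```

```bash
python3 -m crank '{"offset":[[0.001,0.001,0.01],[0.003,0.003,0.03],[0.003,0.003,0.055],[0.003,0.003,0.075],[0.003,0.003,0.09],[0.003,0.003,0.098],[0.003,0.003,0.102],[0.003,0.003,0.102]],"turn":[0,0,0,0,0,0,0,0]}' && python3 -m crank '{"offset":[[0,0,0],[0,0,0],[0,0,0],[0,0,0],[0,0,0],[0,0,0],[0,0,0],[0,0,0]],"turn":[0,0,0,0,0,0,0,0]}' -0.9 30
```

```text
time: 2.2
tcp_pos: [442.0, 341.3, 103.9]
ee_rot: [[-1.0, 0.001, 0.0], [0.001, 1.0, 0.0], [-0.0, 0.0, -1.0]]
contact_force: [0.5, -0.2, -0.1]
finger_gap: 85.1
grip_force: 0.0
time: 3.2
tcp_pos: [442.0, 341.4, 104.0]
ee_rot: [[-1.0, 0.001, 0.0], [0.001, 1.0, 0.0], [-0.0, 0.0, -1.0]]
contact_force: [-1.6, -1.2, 6.2]
finger_gap: 23.1
grip_force: 29.2
```

```bash
python3 -m crank '{"offset":[[0,0,0],[0,0,0],[0,0,0],[0,0,0],[0,0,0],[0,0,0],[0,0,0],[0,0,0]],"turn":[0,0,0.11,0.22,0.33,0.44,0.55,0.66]}' 0.6 30 && python3 -m crank '{"offset":[[0,0,0],[0,0,0],[0,0,0],[0,0,0],[0,0,0],[0,0,0],[0,0,0],[0,0,0]],"turn":[0.11,0.22,0.33,0.34,0.34,0.34,0.34,0.34]}' 0.6 30 && python3 -m crank '{"offset":[[0,0,0],[0,0,0],[0,0,0],[0,0,0],[0,0,0],[0,0,0],[0,0,0],[0,0,0]],"turn":[0,0,0,0,0,0,0,0]}' -0.9 40
python3 - <<'E'
from h import *
d=ctrl.get_image("top");o=ctrl.get_obs(); print(o["q"])
cv2.imwrite("pics/g1.png",cv2.resize(d["img"][165:245,95:195],None,fx=6,fy=6,interpolation=cv2.INTER_CUBIC)[:,:,::-1])
E
```

```text
time: 4.2
tcp_pos: [441.9, 341.3, 103.7]
ee_rot: [[-0.503, 0.864, -0.0], [0.864, 0.503, -0.0], [-0.0, -0.0, -1.0]]
contact_force: [0.2, 0.2, 0.8]
finger_gap: 68.0
grip_force: 0.0
time: 5.2
tcp_pos: [441.9, 341.2, 103.8]
ee_rot: [[0.0, 1.0, -0.0], [1.0, -0.0, -0.0], [-0.0, -0.0, -1.0]]
contact_force: [-0.1, -0.2, -0.1]
finger_gap: 68.5
grip_force: 0.0
time: 6.2
tcp_pos: [442.0, 341.3, 103.9]
ee_rot: [[0.001, 1.0, 0.0], [1.0, -0.001, 0.0], [0.0, 0.0, -1.0]]
contact_force: [-1.2, -1.0, 4.4]
finger_gap: 23.3
grip_force: 39.0
[-49.1  50.5  16.1  96.9 -21.5  35.6 -21. ]
```

View pics/g1.png

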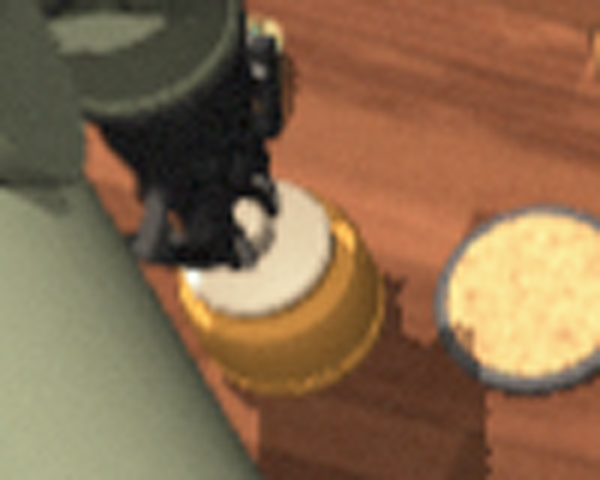

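The fingers hold the white lid's knob at about (238,225) in the crop, and the lid is still flat on the yellow canister. Next I take it to the trivet.

```bash
python3 -m crank '{"offset":[[0,0,-0.008],[0,0,-0.03],[0,0,-0.06],[0,0,-0.09],[-0.02,0.008,-0.105],[-0.07,0.029,-0.105],[-0.12,0.05,-0.105],[-0.15,0.062,-0.105]],"turn":[0,0,0,0,0,0,0,0]}' && python3 -m crank '{"offset":[[-0.005,0.002,0],[-0.005,0.002,0.02],[-0.005,0.002,0.06],[-0.005,0.002,0.1],[-0.005,0.002,0.14],[-0.005,0.002,0.17],[-0.005,0.002,0.186],[-0.005,0.002,0.19]],"turn":[0,0,0,0,0,0,0,0]}'
```

```text
time: 7.25
tcp_pos: [489.1, 225.6, 182.5]
ee_rot: [[0.003, 1.0, -0.0], [1.0, -0.003, -0.001], [-0.001, -0.0, -1.0]]
contact_force: [-0.4, 1.1, -1.5]
finger_gap: 23.2
grip_force: 39.3
time: 8.25
tcp_pos: [489.6, 225.0, 39.8]
ee_rot: [[0.001, 1.0, -0.001], [1.0, -0.001, -0.0], [-0.0, -0.001, -1.0]]
contact_force: [-0.2, 0.9, -0.6]
finger_gap: 23.1
grip_force: 39.3
```

```bash
python3 -m crank '{"offset":[[0,0,0.002],[0,0,0.004],[0,0,0.006],[0,0,0.007],[0,0,0.007],[0,0,0.007],[0,0,0.007],[0,0,0.007]],"turn":[0,0,0,0,0,0,0,0]}' && python3 -m crank '{"offset":[[0,0,0],[0,0,0],[0,0,0],[0,0,0],[0,0,-0.02],[0,0,-0.06],[0,0,-0.12],[0,0,-0.19]],"turn":[0,0,0,0,0,0,0,0]}' 0.6 40
python3 - <<'E'
from h import *
d=ctrl.get_image("top")
e,p=lid(d,"w",pix(d,(490,225,25)),19,z=26); print(e,p)
for c,s in(("b",(214,227)),("g",(296,250)),("y",(345,243))):print(c,lid(d,c,s,17)[1])
E
```

```text
time: 9.25
tcp_pos: [489.9, 225.0, 35.0]
ee_rot: [[0.001, 1.0, 0.0], [1.0, -0.001, 0.0], [0.0, 0.0, -1.0]]
contact_force: [-1.1, 0.2, 6.0]
finger_gap: 23.0
grip_force: 39.8
time: 10.25
tcp_pos: [489.5, 224.8, 179.5]
ee_rot: [[0.001, 1.0, -0.0], [1.0, -0.001, -0.0], [-0.0, -0.0, -1.0]]
contact_force: [-0.3, 0.9, 0.9]
finger_gap: 68.3
grip_force: 0.0
((181.5928955078125, 210.85382080078125), (18.49444007873535, 22.538820266723633), 45.28541564941406) [492.2 227.6  26. ]
b [440.1  91.7  95. ]
g [ 434.2 -159.1   95. ]
y [ 498.2 -287.9   95. ]
```

```bash
python3 -m crank '{"offset":[[-0.03,0,0],[-0.1,0,0],[-0.18,0.002,0],[-0.26,0.004,0],[-0.34,0.006,0],[-0.42,0.008,0],[-0.5,0.01,0],[-0.58,0.01,0]],"turn":[0,0,0,0,0,0,0,0]}' && python3 -m crank '{"offset":[[-0.06,0,0],[-0.09,0,0],[-0.101,0,0.02],[-0.101,0,0.045],[-0.101,0,0.07],[-0.101,0,0.09],[-0.101,0,0.098],[-0.101,0,0.1]],"turn":[0,0,0,0,0,0,0,0]}'
python3 - <<'E'
from h import *
o=ctrl.get_obs();print(o["q"])
E
```

```text
time: 11.3
tcp_pos: [496.8, -212.1, 178.4]
ee_rot: [[0.001, 1.0, 0.001], [1.0, -0.001, -0.0], [-0.0, 0.001, -1.0]]
contact_force: [1.2, 0.2, 0.4]
finger_gap: 68.2
grip_force: 0.0
time: 12.3
tcp_pos: [497.0, -285.6, 102.3]
ee_rot: [[0.001, 1.0, -0.0], [1.0, -0.001, -0.0], [-0.0, -0.0, -1.0]]
contact_force: [0.6, -0.2, 0.6]
finger_gap: 68.2
grip_force: 0.0
[ 22.5  50.8   8.3  93.6 -10.8  36.4  36.5]
```

```bash
python3 -m crank '{"offset":[[0,0,-0.002],[0,0,-0.002],[0,0,-0.002],[0,0,-0.002],[0,0,-0.002],[0,0,-0.002],[0,0,-0.002],[0,0,-0.002]],"turn":[0,0,0,0,0,0,0,0]}' -0.9 30 && python3 -m crank '{"offset":[[0,0,0],[0,0,0],[0,0,0],[0,0,0],[0,0,0],[0,0,0],[0,0,0],[0,0,0]],"turn":[0,0,-0.11,-0.22,-0.33,-0.44,-0.55,-0.66]}' 0.6 30 && python3 -m crank '{"offset":[[0,0,0],[0,0,0],[0,0,0],[0,0,0],[0,0,0],[0,0,0],[0,0,0],[0,0,0]],"turn":[-0.11,-0.22,-0.33,-0.34,-0.34,-0.34,-0.34,-0.34]}' 0.6 30 && python3 -m crank '{"offset":[[0,0,0],[0,0,0],[0,0,0],[0,0,0],[0,0,0],[0,0,0],[0,0,0],[0,0,0]],"turn":[0,0,0,0,0,0,0,0]}' -0.9 40
```

```text
time: 13.3
tcp_pos: [497.2, -285.9, 104.4]
ee_rot: [[0.001, 1.0, 0.001], [1.0, -0.001, -0.0], [-0.0, 0.001, -1.0]]
contact_force: [-0.3, 0.0, 6.5]
finger_gap: 23.6
grip_force: 29.1
time: 14.3
tcp_pos: [496.9, -285.9, 103.8]
ee_rot: [[-0.863, 0.505, -0.0], [0.505, 0.863, -0.0], [-0.0, -0.0, -1.0]]
contact_force: [0.1, 0.1, 0.1]
finger_gap: 68.1
grip_force: 0.0
time: 15.3
tcp_pos: [497.0, -285.7, 103.9]
ee_rot: [[-1.0, 0.001, -0.0], [0.001, 1.0, -0.0], [0.0, -0.0, -1.0]]
contact_force: [-0.9, -0.9, -0.7]
finger_gap: 67.9
grip_force: 0.0
time: 16.3
tcp_pos: [497.0, -285.9, 104.0]
ee_rot: [[-1.0, 0.001, 0.0], [0.001, 1.0, -0.0], [-0.0, -0.0, -1.0]]
contact_force: [-1.6, 0.1, 4.8]
finger_gap: 23.1
grip_force: 39.1
```

```bash
python3 -m crank '{"offset":[[0,0,-0.008],[0,0,-0.03],[0,0,-0.06],[0,0,-0.09],[0.003,0.03,-0.108],[0.009,0.1,-0.108],[0.016,0.18,-0.108],[0.023,0.26,-0.108]],"turn":[0,0,0,0,0,0,0,0]}' && python3 -m crank '{"offset":[[0.007,0.08,0],[0.014,0.16,0],[0.021,0.24,0],[0.028,0.32,0],[0.035,0.4,0],[0.042,0.48,0],[0.048,0.545,0],[0.05,0.576,0]],"turn":[0,0,0,0,0,0,0,0]}'
```

```text
time: 17.3
tcp_pos: [479.1, -88.2, 185.5]
ee_rot: [[-1.0, 0.001, 0.001], [0.001, 1.0, 0.0], [-0.001, 0.0, -1.0]]
contact_force: [2.2, 1.4, -1.6]
finger_gap: 23.1
grip_force: 39.4
time: 18.3
tcp_pos: [440.6, 344.6, 185.3]
ee_rot: [[-1.0, -0.003, -0.001], [-0.003, 1.0, 0.001], [0.001, 0.001, -1.0]]
contact_force: [0.3, -0.8, -1.2]
finger_gap: 23.0
grip_force: 39.5
```

```bash
python3 -m crank '{"offset":[[0,0,0.005],[0,0,0.02],[0,0,0.04],[0,0,0.06],[0,0,0.075],[0,0,0.084],[0,0,0.086],[0,0,0.086]],"turn":[0,0,0,0,0,0,0,0]}' && python3 -m crank '{"offset":[[0,0,0.004],[0,0,0.008],[0,0,0.012],[0,0,0.016],[0,0,0.018],[0,0,0.02],[0,0,0.022],[0,0,0.022]],"turn":[0,0,0,0,0,0,0,0]}'
```

```text
time: 19.3
tcp_pos: [442.8, 341.4, 120.5]
ee_rot: [[-1.0, 0.001, 0.0], [0.001, 1.0, 0.0], [-0.0, 0.0, -1.0]]
contact_force: [-0.7, -0.5, -1.7]
finger_gap: 22.8
grip_force: 39.5
time: 20.3
tcp_pos: [442.7, 341.3, 104.0]
ee_rot: [[-1.0, 0.001, 0.0], [0.001, 1.0, 0.0], [-0.0, 0.0, -1.0]]
contact_force: [-1.9, -1.6, 3.7]
finger_gap: 22.7
grip_force: 39.8
```

```bash
python3 -m crank '{"offset":[[0,0,0.001],[0,0,0.001],[0,0,0.001],[0,0,0.001],[0,0,-0.01],[0,0,-0.04],[-0.005,-0.012,-0.08],[-0.02,-0.05,-0.1]],"turn":[0,0,0,0,0,0,0,0]}' 0.6 40 && python3 -m crank '{"offset":[[-0.025,-0.06,0],[-0.04,-0.095,0.03],[-0.043,-0.105,0.08],[-0.043,-0.105,0.13],[-0.043,-0.105,0.165],[-0.043,-0.105,0.182],[-0.043,-0.105,0.19],[-0.043,-0.105,0.192]],"turn":[0,0,0,0,0,0,0,0]}'
python3 - <<'E'
from h import *
d=ctrl.get_image("top")
cv2.imwrite("pics/g2.png",cv2.resize(d["img"][165:255,95:215],None,fx=5,fy=5,interpolation=cv2.INTER_CUBIC)[:,:,::-1])
E
```

```text
time: 21.3
tcp_pos: [457.5, 304.7, 180.7]
ee_rot: [[-1.0, -0.001, 0.001], [-0.001, 1.0, 0.002], [-0.001, 0.002, -1.0]]
contact_force: [0.2, -0.2, -0.2]
finger_gap: 68.4
grip_force: 0.0
time: 22.3
tcp_pos: [490.1, 225.1, 35.3]
ee_rot: [[-1.0, 0.001, 0.001], [0.001, 1.0, 0.0], [-0.001, 0.0, -1.0]]
contact_force: [-0.0, 0.1, 0.7]
finger_gap: 68.1
grip_force: 0.0
```

View pics/g2.png

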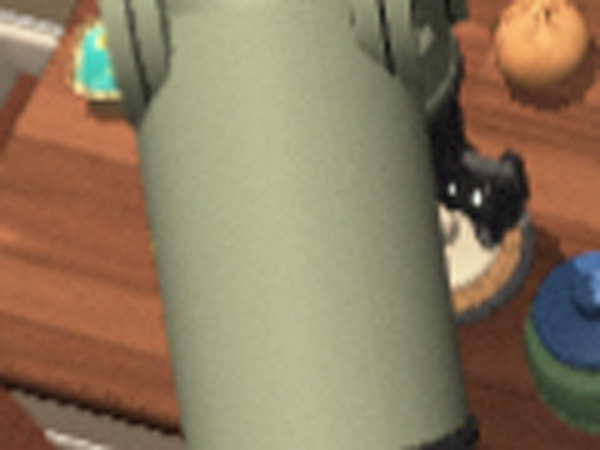

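The arm hides the yellow canister here; the white lid is under the fingers on the trivet at about (470,255) in the crop. I grasp it and carry it to the white canister.

```bash
python3 -m crank '{"offset":[[0,0,0],[0,0,0],[0,0,0],[0,0,0],[0,0,0],[0,0,0],[0,0,0],[0,0,0]],"turn":[0,0,0,0,0,0,0,0]}' -0.9 40 && python3 -m crank '{"offset":[[0,0,-0.01],[0,0,-0.04],[0,0,-0.09],[0,0,-0.14],[0,0,-0.18],[0,-0.03,-0.2],[0,-0.09,-0.2],[-0.001,-0.17,-0.2]],"turn":[0,0,0,0,0,0,0,0]}' && python3 -m crank '{"offset":[[-0.001,-0.08,0],[-0.002,-0.16,0],[-0.003,-0.24,0],[-0.004,-0.32,0],[-0.006,-0.4,0],[-0.008,-0.46,0],[-0.008,-0.5,0],[-0.008,-0.511,0]],"turn":[0,0,0,0,0,0,0,0]}' && python3 -m crank '{"offset":[[0,0,0.005],[0,0,0.02],[0,0,0.04],[0,0,0.06],[0,0,0.075],[0,0,0.084],[0,0,0.086],[0,0,0.086]],"turn":[0,0,0,0,0,0,0,0]}'
```

```text
time: 23.35
tcp_pos: [490.0, 225.1, 35.3]
ee_rot: [[-1.0, 0.001, 0.001], [0.001, 1.0, 0.0], [-0.0, 0.0, -1.0]]
contact_force: [-1.6, -1.2, 8.1]
finger_gap: 22.9
grip_force: 38.8
time: 24.35
tcp_pos: [490.3, 96.9, 185.4]
ee_rot: [[-1.0, -0.001, 0.001], [-0.001, 1.0, 0.0], [-0.001, 0.0, -1.0]]
contact_force: [2.4, -1.4, -1.5]
finger_gap: 23.0
grip_force: 39.4
time: 25.35
tcp_pos: [495.5, -287.6, 185.0]
ee_rot: [[-1.0, 0.003, -0.0], [0.003, 1.0, -0.001], [0.0, -0.001, -1.0]]
contact_force: [-0.7, 0.7, -1.5]
finger_gap: 23.1
grip_force: 39.5
time: 26.35
tcp_pos: [496.3, -285.9, 120.6]
ee_rot: [[-1.0, 0.001, 0.0], [0.001, 1.0, -0.0], [-0.0, -0.0, -1.0]]
contact_force: [-0.1, -0.1, -1.5]
finger_gap: 22.9
grip_force: 39.5
```

```bash
python3 -m crank '{"offset":[[0,0,0.004],[0,0,0.008],[0,0,0.012],[0,0,0.016],[0,0,0.018],[0,0,0.02],[0,0,0.022],[0,0,0.023]],"turn":[0,0,0,0,0,0,0,0]}' && python3 -m crank '{"offset":[[0,0,0],[0,0,0],[0,0,0],[0,0,0],[0,0,-0.01],[0,0,-0.04],[0,0,-0.09],[0.004,0.03,-0.108]],"turn":[0,0,0,0,0,0,0,0]}' 0.6 40 && python3 -m crank '{"offset":[[0.012,0.08,0],[0.024,0.16,0],[0.036,0.24,0],[0.048,0.32,0],[0.06,0.4,0],[0.068,0.45,0],[0.073,0.47,0],[0.073,0.476,0]],"turn":[0,0,0,0,0,0,0,0]}'
python3 - <<'E'
from h import *
d=ctrl.get_image("top")
for c,s in(("g",(296,250)),("y",(137,205)),("w",(345,243))):e,p=lid(d,c,s,17);print(c,np.array(e[1]),p)
cv2.imwrite("pics/g3.png",cv2.resize(d["img"][165:285,100:390],None,fx=2.7,fy=2.7,interpolation=cv2.INTER_CUBIC)[:,:,::-1])
E
```

```text
time: 27.35
tcp_pos: [496.4, -285.8, 104.1]
ee_rot: [[-1.0, 0.001, 0.001], [0.001, 1.0, -0.001], [-0.001, -0.001, -1.0]]
contact_force: [-8.0, 3.2, 30.6]
finger_gap: 22.9
grip_force: 42.4
time: 28.35
tcp_pos: [493.4, -264.0, 186.0]
ee_rot: [[-1.0, 0.003, 0.002], [0.003, 1.0, -0.002], [-0.002, -0.002, -1.0]]
contact_force: [0.1, 1.6, 0.3]
finger_gap: 68.3
grip_force: 0.0
time: 29.35
tcp_pos: [438.3, 94.2, 184.1]
ee_rot: [[-1.0, -0.0, -0.0], [-0.0, 1.0, -0.0], [0.0, -0.0, -1.0]]
contact_force: [0.7, -1.1, -0.1]
finger_gap: 68.5
grip_force: 0.0
g [24.7 25.8] [ 434.1 -159.1   95. ]
y [17.4 20.3] [437.  347.6  95. ]
w [22.7 27.5] [ 496.7 -286.7   95. ]
```

View pics/g3.png

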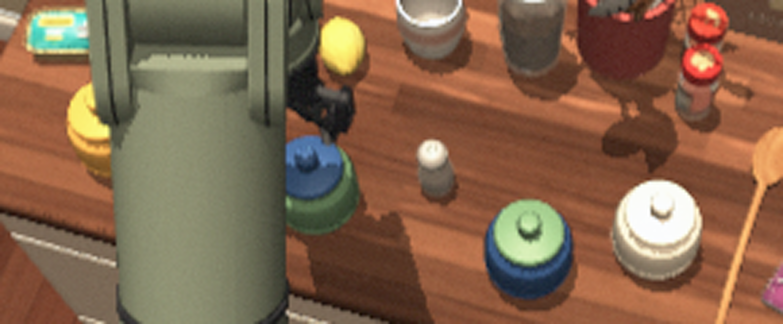

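White lid sits on the white canister (657,220 in the crop), yellow lid on yellow (85,125) partly hidden, shaker untouched (436,168). Next is the blue lid on the green canister.

```bash
python3 -m crank '{"offset":[[0,0,0.01],[0,0,0.03],[0,0,0.055],[0,0,0.08],[0,0,0.095],[0,0,0.104],[0,0,0.107],[0,0,0.107]],"turn":[0,0,0,0,0,0,0,0]}' && python3 -m crank '{"offset":[[0,0,0],[0,0,0],[0,0,0],[0,0,0],[0,0,0],[0,0,0],[0,0,0],[0,0,0]],"turn":[0,0,0,0,0,0,0,0]}' -0.9 30 && python3 -m crank '{"offset":[[0,0,0],[0,0,0],[0,0,0],[0,0,0],[0,0,0],[0,0,0],[0,0,0],[0,0,0]],"turn":[0,0,0.11,0.22,0.33,0.44,0.55,0.66]}' 0.6 30 && python3 -m crank '{"offset":[[0,0,0],[0,0,0],[0,0,0],[0,0,0],[0,0,0],[0,0,0],[0,0,0],[0,0,0]],"turn":[0.11,0.22,0.33,0.34,0.34,0.34,0.34,0.34]}' 0.6 30 && python3 -m crank '{"offset":[[0,0,0],[0,0,0],[0,0,0],[0,0,0],[0,0,0],[0,0,0],[0,0,0],[0,0,0]],"turn":[0,0,0,0,0,0,0,0]}' -0.9 40
```

```text
time: 30.4
tcp_pos: [438.8, 93.7, 104.0]
ee_rot: [[-1.0, 0.001, 0.0], [0.001, 1.0, -0.0], [-0.0, -0.0, -1.0]]
contact_force: [-0.1, -0.1, -0.4]
finger_gap: 68.2
grip_force: 0.0
time: 31.4
tcp_pos: [438.8, 93.8, 104.1]
ee_rot: [[-1.0, 0.001, 0.001], [0.001, 1.0, 0.0], [-0.001, 0.0, -1.0]]
contact_force: [-0.2, -0.3, 7.1]
finger_gap: 23.0
grip_force: 29.0
time: 32.4
tcp_pos: [438.7, 93.8, 103.8]
ee_rot: [[-0.503, 0.864, -0.0], [0.864, 0.503, -0.0], [-0.0, -0.0, -1.0]]
contact_force: [0.2, 0.5, 0.6]
finger_gap: 68.5
grip_force: 0.0
time: 33.4
tcp_pos: [438.8, 93.7, 103.8]
ee_rot: [[0.0, 1.0, 0.0], [1.0, -0.0, -0.0], [-0.0, 0.0, -1.0]]
contact_force: [-0.9, -0.3, 0.7]
finger_gap: 68.4
grip_force: 0.0
time: 34.4
tcp_pos: [438.8, 93.8, 104.0]
ee_rot: [[0.001, 1.0, 0.0], [1.0, -0.001, 0.0], [0.0, 0.0, -1.0]]
contact_force: [-0.9, 0.5, 4.8]
finger_gap: 23.0
grip_force: 38.9
```

```bash
python3 -m crank '{"offset":[[0,0,-0.008],[0,0,-0.03],[0,0,-0.06],[0,0,-0.09],[0.03,0.012,-0.105],[0.09,0.035,-0.105],[0.15,0.058,-0.105],[0.175,0.068,-0.105]],"turn":[0,0,0,0,0,0,0,0]}' && python3 -m crank '{"offset":[[0,0,0],[0,0,0.02],[0,0,0.06],[0,0,0.1],[0,0,0.14],[0,0,0.17],[0,0,0.186],[0,0,0.19]],"turn":[0,0,0,0,0,0,0,0]}' && python3 -m crank '{"offset":[[0,0,0.002],[0,0,0.004],[0,0,0.006],[0,0,0.007],[0,0,0.007],[0,0,0.007],[0,0,0.007],[0,0,0.007]],"turn":[0,0,0,0,0,0,0,0]}' && python3 -m crank '{"offset":[[0,0,0],[0,0,0],[0,0,0],[0,0,0],[0,0,-0.02],[0,0,-0.06],[0,0,-0.12],[0,0,-0.19]],"turn":[0,0,0,0,0,0,0,0]}' 0.6 40
```

```text
time: 35.4
tcp_pos: [489.8, 227.5, 182.6]
ee_rot: [[-0.002, 1.0, -0.0], [1.0, 0.002, 0.0], [0.0, -0.0, -1.0]]
contact_force: [0.1, -1.5, -1.3]
finger_gap: 22.8
grip_force: 39.4
time: 36.4
tcp_pos: [489.8, 224.5, 40.0]
ee_rot: [[0.001, 1.0, -0.0], [1.0, -0.001, -0.0], [-0.0, -0.0, -1.0]]
contact_force: [-0.7, 1.5, 0.1]
finger_gap: 23.1
grip_force: 39.4
time: 37.4
tcp_pos: [489.9, 225.0, 35.0]
ee_rot: [[0.001, 1.0, 0.0], [1.0, -0.001, 0.0], [0.0, 0.0, -1.0]]
contact_force: [-0.9, -0.3, 5.5]
finger_gap: 22.9
grip_force: 40.1
time: 38.4
tcp_pos: [489.5, 224.8, 179.5]
ee_rot: [[0.001, 1.0, -0.0], [1.0, -0.001, -0.0], [-0.0, -0.0, -1.0]]
contact_force: [-0.3, 0.5, 1.1]
finger_gap: 68.6
grip_force: 0.0
```

```bash
python3 -m crank '{"offset":[[-0.03,-0.004,0],[-0.1,-0.015,0],[-0.18,-0.027,0],[-0.26,-0.039,0],[-0.34,-0.051,0],[-0.42,-0.063,0],[-0.48,-0.072,0],[-0.509,-0.076,0]],"turn":[0,0,0,0,0,0,0,0]}' && python3 -m crank '{"offset":[[0,0,0],[0,0,0.02],[0,0,0.045],[0,0,0.07],[0,0,0.09],[0,0,0.096],[0,0,0.098],[0,0,0.098]],"turn":[0,0,0,0,0,0,0,0]}' && python3 -m crank '{"offset":[[0,0,0],[0,0,0],[0,0,0],[0,0,0],[0,0,0],[0,0,0],[0,0,0],[0,0,0]],"turn":[0,0,0,0,0,0,0,0]}' -0.9 30 && python3 -m crank '{"offset":[[0,0,0],[0,0,0],[0,0,0],[0,0,0],[0,0,0],[0,0,0],[0,0,0],[0,0,0]],"turn":[0,0,-0.11,-0.22,-0.33,-0.44,-0.55,-0.66]}' 0.6 30 && python3 -m crank '{"offset":[[0,0,0],[0,0,0],[0,0,0],[0,0,0],[0,0,0],[0,0,0],[0,0,0],[0,0,0]],"turn":[-0.11,-0.22,-0.33,-0.34,-0.34,-0.34,-0.34,-0.34]}' 0.6 30 && python3 -m crank '{"offset":[[0,0,0],[0,0,0],[0,0,0],[0,0,0],[0,0,0],[0,0,0],[0,0,0],[0,0,0]],"turn":[0,0,0,0,0,0,0,0]}' -0.9 40
```

```text
time: 39.4
tcp_pos: [431.8, -159.3, 178.3]
ee_rot: [[0.004, 1.0, 0.001], [1.0, -0.004, -0.001], [-0.001, 0.001, -1.0]]
contact_force: [-0.2, 0.3, 0.6]
finger_gap: 68.5
grip_force: 0.0
time: 40.4
tcp_pos: [432.7, -156.6, 104.3]
ee_rot: [[0.0, 1.0, 0.001], [1.0, -0.0, -0.0], [-0.0, 0.001, -1.0]]
contact_force: [0.4, 0.0, 0.0]
finger_gap: 68.2
grip_force: 0.0
time: 41.4
tcp_pos: [432.7, -156.8, 104.1]
ee_rot: [[0.001, 1.0, 0.001], [1.0, -0.001, -0.0], [-0.0, 0.001, -1.0]]
contact_force: [-0.4, 0.2, 7.4]
finger_gap: 23.4
grip_force: 29.0
time: 42.4
tcp_pos: [432.5, -156.8, 103.8]
ee_rot: [[-0.863, 0.505, -0.0], [0.505, 0.863, -0.0], [-0.0, -0.0, -1.0]]
contact_force: [-0.1, 0.2, 0.2]
finger_gap: 68.4
grip_force: 0.0
time: 43.4
tcp_pos: [432.5, -156.7, 103.8]
ee_rot: [[-1.0, 0.001, -0.0], [0.001, 1.0, -0.0], [0.0, -0.0, -1.0]]
contact_force: [-1.0, 0.3, -0.3]
finger_gap: 68.5
grip_force: 0.0
time: 44.4
tcp_pos: [432.5, -156.8, 104.0]
ee_rot: [[-1.0, 0.001, 0.0], [0.001, 1.0, -0.0], [-0.0, -0.0, -1.0]]
contact_force: [-1.1, 0.5, 5.9]
finger_gap: 23.2
grip_force: 38.9
```

```bash
python3 -m crank '{"offset":[[0,0,-0.008],[0,0,-0.03],[0,0,-0.06],[0,0,-0.09],[0,0.02,-0.108],[-0.002,0.07,-0.108],[-0.003,0.13,-0.108],[-0.005,0.2,-0.108]],"turn":[0,0,0,0,0,0,0,0]}' && python3 -m crank '{"offset":[[-0.002,0.06,0],[-0.003,0.11,0],[-0.003,0.13,0],[-0.003,0.134,0.01],[-0.003,0.134,0.03],[-0.003,0.134,0.06],[-0.003,0.134,0.08],[-0.003,0.134,0.086]],"turn":[0,0,0,0,0,0,0,0]}' && python3 -m crank '{"offset":[[0,0,0],[0,0,0],[0,0,0.005],[0,0,0.01],[0,0,0.014],[0,0,0.018],[0,0,0.021],[0,0,0.023]],"turn":[0,0,0,0,0,0,0,0]}'
```

```text
time: 45.4
tcp_pos: [436.0, -4.8, 184.9]
ee_rot: [[-1.0, 0.001, -0.0], [0.001, 1.0, 0.0], [0.0, 0.0, -1.0]]
contact_force: [1.0, 0.1, -1.4]
finger_gap: 23.0
grip_force: 39.4
time: 46.4
tcp_pos: [438.3, 92.7, 119.4]
ee_rot: [[-1.0, 0.002, -0.002], [0.002, 1.0, -0.001], [0.002, -0.001, -1.0]]
contact_force: [-0.1, 0.1, -1.4]
finger_gap: 23.0
grip_force: 39.5
time: 47.4
tcp_pos: [438.8, 93.8, 103.7]
ee_rot: [[-1.0, 0.001, 0.001], [0.001, 1.0, -0.0], [-0.001, -0.0, -1.0]]
contact_force: [-8.7, -1.4, 54.2]
finger_gap: 23.0
grip_force: 44.6
```

```bash
python3 -m crank '{"offset":[[0,0,-0.001],[0,0,-0.001],[0,0,-0.001],[0,0,-0.001],[0,0,-0.01],[0,0,-0.05],[0,0.01,-0.1],[-0.01,0.04,-0.108]],"turn":[0,0,0,0,0,0,0,0]}' 0.6 40 && python3 -m crank '{"offset":[[-0.03,0.08,0],[-0.05,0.12,0.02],[-0.058,0.135,0.07],[-0.058,0.135,0.12],[-0.058,0.135,0.16],[-0.058,0.135,0.185],[-0.058,0.135,0.197],[-0.058,0.135,0.199]],"turn":[0,0,0,0,0,0,0,0]}' && python3 -m crank '{"offset":[[0,0,0],[0,0,0],[0,0,0],[0,0,0],[0,0,0],[0,0,0],[0,0,0],[0,0,0]],"turn":[0,0,0,0,0,0,0,0]}' -0.9 40
```

```text
time: 48.4
tcp_pos: [446.8, 123.5, 186.5]
ee_rot: [[-1.0, 0.003, 0.003], [0.003, 1.0, 0.0], [-0.003, 0.0, -1.0]]
contact_force: [-0.4, -0.3, -0.9]
finger_gap: 68.6
grip_force: 0.0
time: 49.4
tcp_pos: [489.8, 225.0, 35.0]
ee_rot: [[-1.0, 0.001, -0.0], [0.001, 1.0, -0.0], [0.0, -0.0, -1.0]]
contact_force: [0.3, -0.5, -0.4]
finger_gap: 68.4
grip_force: 0.0
time: 50.4
tcp_pos: [490.0, 225.1, 35.4]
ee_rot: [[-1.0, 0.001, 0.001], [0.001, 1.0, 0.0], [-0.001, 0.0, -1.0]]
contact_force: [-0.7, -0.7, 8.8]
finger_gap: 22.9
grip_force: 38.8
```

```bash
python3 -m crank '{"offset":[[0,0,-0.01],[0,0,-0.04],[0,0,-0.09],[0,0,-0.14],[0,0,-0.18],[0.003,-0.02,-0.2],[0.009,-0.06,-0.2],[0.018,-0.12,-0.2]],"turn":[0,0,0,0,0,0,0,0]}' && python3 -m crank '{"offset":[[0.01,-0.07,0],[0.022,-0.15,0],[0.034,-0.23,0],[0.046,-0.31,0],[0.054,-0.36,0],[0.058,-0.385,0],[0.059,-0.389,0],[0.059,-0.389,0.01]],"turn":[0,0,0,0,0,0,0,0]}' && python3 -m crank '{"offset":[[0,0,0.02],[0,0,0.04],[0,0,0.06],[0,0,0.072],[0,0,0.076],[0,0,0.076],[0,0,0.076],[0,0,0.076]],"turn":[0,0,0,0,0,0,0,0]}' && python3 -m crank '{"offset":[[0,0,0.004],[0,0,0.008],[0,0,0.012],[0,0,0.015],[0,0,0.018],[0,0,0.02],[0,0,0.022],[0,0,0.022]],"turn":[0,0,0,0,0,0,0,0]}'
```

```text
time: 51.4
tcp_pos: [475.6, 133.6, 184.6]
ee_rot: [[-1.0, -0.0, -0.0], [-0.0, 1.0, -0.0], [0.0, -0.0, -1.0]]
contact_force: [1.4, 0.4, -0.7]
finger_gap: 22.8
grip_force: 39.3
time: 52.4
tcp_pos: [431.6, -156.4, 177.2]
ee_rot: [[-1.0, 0.001, 0.0], [0.001, 1.0, 0.0], [-0.0, 0.0, -1.0]]
contact_force: [-0.3, 0.4, -1.4]
finger_gap: 23.2
grip_force: 39.4
time: 53.4
tcp_pos: [431.9, -156.8, 120.6]
ee_rot: [[-1.0, 0.001, 0.0], [0.001, 1.0, -0.0], [-0.0, -0.0, -1.0]]
contact_force: [-0.7, 0.1, -0.5]
finger_gap: 22.7
grip_force: 39.4
time: 54.4
tcp_pos: [432.2, -156.8, 104.4]
ee_rot: [[-1.0, 0.001, 0.001], [0.001, 1.0, -0.001], [-0.001, -0.001, -1.0]]
contact_force: [1.4, 0.6, 16.4]
finger_gap: 22.8
grip_force: 41.3
```

```bash
python3 -m crank '{"offset":[[0,0,0],[0,0,0],[0,0,0],[0,0,0],[0,0,-0.01],[0,0,-0.05],[0,0,-0.1],[0,0,-0.16]],"turn":[0,0,0,0,0,0,0,0]}' 0.6 40 && python3 -m crank '{"offset":[[0,0.03,-0.03],[0,0.09,-0.06],[0,0.15,-0.06],[0,0.17,-0.06],[0,0.17,-0.06],[0,0.17,-0.06],[0,0.17,-0.06],[0,0.17,-0.06]],"turn":[0,0,0,0,0,0,0,0]}'
python3 - <<'E'
from h import *
d=ctrl.get_image("top");s=ctrl.get_image("side")
for c,u in(("y",(137,205)),("g",(214,227)),("b",(296,250)),("w",(345,243))):e,p=lid(d,c,u,17);print(c,np.array(e[1]),p)
cv2.imwrite("pics/f1.png",cv2.resize(d["img"][165:285,100:390],None,fx=2.7,fy=2.7,interpolation=cv2.INTER_CUBIC)[:,:,::-1])
cv2.imwrite("pics/f2.png",cv2.resize(s["img"][150:280,190:320],None,fx=4.5,fy=4.5,interpolation=cv2.INTER_CUBIC)[:,:,::-1])
E
```

```text
time: 55.4
tcp_pos: [431.4, -156.6, 225.4]
ee_rot: [[-1.0, 0.001, -0.001], [0.001, 1.0, 0.0], [0.001, 0.0, -1.0]]
contact_force: [0.8, -0.6, 0.5]
finger_gap: 68.1
grip_force: 0.0
time: 56.4
tcp_pos: [431.9, -29.8, 268.8]
ee_rot: [[-1.0, 0.002, -0.0], [0.002, 1.0, -0.0], [0.0, -0.0, -1.0]]
contact_force: [0.6, -1.2, -0.1]
finger_gap: 68.2
grip_force: 0.0
y [20.8 25.2] [443.5 339.5  95. ]Traceback (most recent call last):
  File "<stdin>", line 3, in <module>
  File "h.py", line 16, in lid
    c=max(cv2.findContours(m,cv2.RETR_EXTERNAL,cv2.CHAIN_APPROX_NONE)[0],key=cv2.contourArea)
ValueError: max() iterable argument is empty
```

```bash
python3 -m crank '{"offset":[[0,0.03,0],[0,0.09,0],[0,0.16,0],[0,0.23,0],[0,0.3,0],[0,0.36,0],[0,0.4,0],[0,0.4,0]],"turn":[0,0,0,0,0,0,0,0]}'
python3 - <<'E'
from h import *
d=ctrl.get_image("top");s=ctrl.get_image("side")
cv2.imwrite("pics/f1.png",cv2.resize(d["img"][165:285,100:390],None,fx=2.7,fy=2.7,interpolation=cv2.INTER_CUBIC)[:,:,::-1])
cv2.imwrite("pics/f2.png",cv2.resize(s["img"][150:280,190:320],None,fx=4.5,fy=4.5,interpolation=cv2.INTER_CUBIC)[:,:,::-1])
for c,u in(("g",(214,227)),("b",(296,250)),("w",(345,243))):e,p=lid(d,c,u,17);print(c,np.array(e[1]),p)
E
```

```text
time: 57.5
tcp_pos: [431.6, 272.6, 268.5]
ee_rot: [[-1.0, -0.002, -0.001], [-0.002, 1.0, 0.0], [0.001, 0.0, -1.0]]
contact_force: [-0.1, -1.6, 0.1]
finger_gap: 68.3
grip_force: 0.0
g [27.8 30.8] [431.3  85.7  95. ]
b [27.  31.2] [ 426.7 -161.6   95. ]
w [22.7 27.5] [ 496.7 -286.7   95. ]
```

View pics/f1.png

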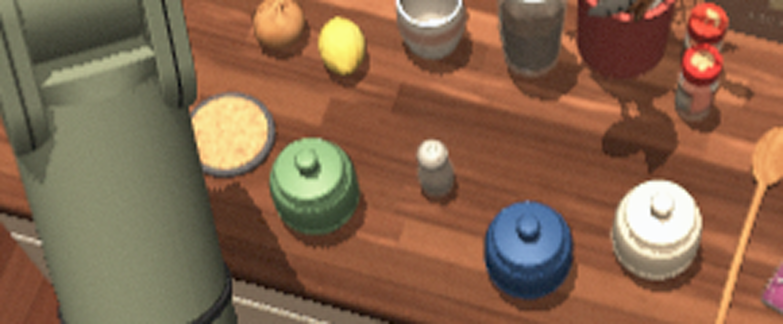

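View pics/f2.png

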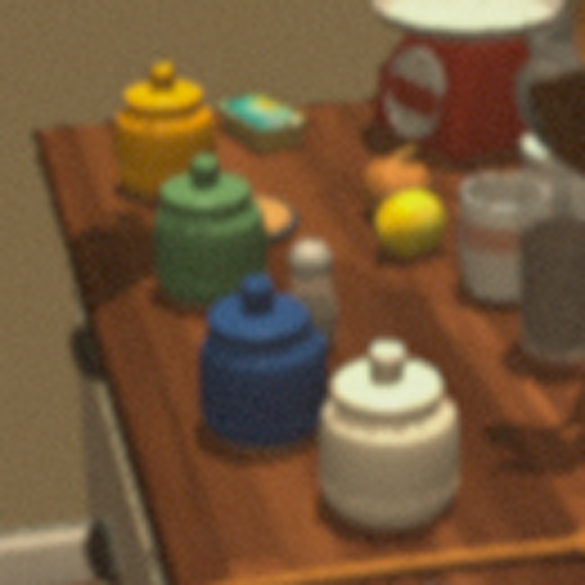

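All four colours match. In the side crop the lids sit flat at yellow (163,95), green (205,190), blue (258,315) and white (388,380), and the shaker stands at (312,275). In the top crop the trivet is empty at (230,133). I hand the job in.

```bash
python3 -c "
from station import ctrl
print(ctrl.sign_off())"
```

```text
the job is handed in; nothing more can be done
None
```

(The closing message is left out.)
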